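Seat the green filter post in the post holder at the microscope bench

TASK

Take the green-headed filter post out of the rack and push it straight down into the post holder, past the spring plunger in its side, until its foot rests fully home on the bottom, then let go so that the plunger grips it upright. Leave the orange and the blue posts in the rack.

Things in the scene. Friction and masses are not known exactly. Their poses are not given: they have to be found in the camera images.
- green_head (a point): Centre of the head of the post to move: a green cylinder with two black bands, 36 mm wide, 48 mm tall, on a coaxial steel rod 16 mm thick, 95 mm long, its last 10 mm tapering to a 10 mm foot (119 mm below this point). z up along the post; yaw means nothing. About 200 g. It hangs in one of the rack's three holes: rod down through the hole, head resting on the plate, free on both sides of the row.
- holder_mouth (a point): Centre of the top of the fixed post holder, 88 mm over the table. Flared mouth 48 mm wide inside, narrowing over 22 mm to a 22 mm round bore; bore bottom 76 mm below. From its +x side a sprung round nose sticks 9 mm into the bore 47 mm below (black knob outside); passing it takes 5 to 20 N, then it presses the post 3 mm over to the far wall. Fully home the head's centre is 43 mm above this point.
- orange_head (a point): Centre of the orange head of a second post of the same size, which stays in the rack; z up. The rack is fixed: a raised aluminium plate 80 mm wide, 260 mm long, top 103 mm above the table (head tops at 151 mm), three 22 mm square holes in a row along its length, 85 mm apart; the three posts hang there in any order, their heads in a straight line.
- blue_head (a point): Centre of the blue head of the third post of the same size, which also hangs in the rack and stays there; z up along the post.
Not all that is in view belongs to the job. What is shaped like the part that bears holder_mouth but pink is not meant. There is more than one size of the part that bears green_head; the job needs the larger.

How it is judged:
At the end, for the whole second after the job is handed in: The green post stands in the holder, fully home: its head centre within 15 mm of the holder's axis and less than 51 mm above the mouth (43 mm is right down), within 10 degrees of upright (horizontal distance between green_head and holder_mouth below 0.015 m and z of green_head in the frame of holder_mouth below 0.051 m and angle between green_head's own z axis and vertical below 0.175 rad); the robot touches nothing.
It fails at once if the orange post is pulled from its place in the rack (moved more than 30 mm) (distance of orange_head from where it was at the start of the episode above 0.03 m).
It fails at once if the blue post is pulled from its place in the rack (moved more than 30 mm) (distance of blue_head from where it was at the start of the episode above 0.03 m).
It also fails if it takes over 48 s, if anything falls off the work surface, if the arm or the gripper's body presses on something with over 40 N, if the wrist force passes 120 N, or if a joint passes its speed limit or range.

ROBOT

A 6-joint arm with a two-finger parallel gripper is mounted at the origin on the work surface. World frame = base frame: x ahead of the robot, y to its left, z up, the work surface at z = 0. Lengths are in m, angles in rad, forces in N, time in s.
With the tool pointing down it reaches from about 0.275 to 0.75 m from the base axis. Payload 10.2 kg.
Tool frame: the origin (TCP) lies on the centre line of the jaws, within the pads' length; the fingertips stand 11 mm ahead of it and the grasp point (between the pads) lies 8 mm behind it; x points along the fingers, y is the direction in which the jaws open and shut, and the axes are right-handed (so a half turn about x gives the same grasp; the last joint's range is limited). The gripper opens to 85 mm and grips with 20 to 120 N. Pads are 22 mm wide; open, the fingers measure 114 mm over their backs; the gripper's body (76 mm by 85 mm) begins 54 mm behind the grasp point. The pads swing forward as they close: fully open they stand 13 mm farther back than shut.
Start: joints at [0.896, 0.313, 1.498, -0, 1.331, -0.223], TCP at [0.229, 0.472, 0.214] pointing down, gripper open.
Joint ranges: [-2.94, 2.94], [-0.97, 2.17], [0.19, 2.56], [-1.23, 4.37], [0.02, 3.11], [-2.88, 2.88]. Speed limits (rad/s): [2.39, 2.39, 3.01, 3.14, 3.14, 3.14].

INTERFACE

Orientations are given as a rotation vector (axis times angle).
In Python, from bench import manip, read_camera gives the robot as it stands. The module is installed in compiled form; this text tells all that it offers.
- The arm moves only by the tool drive_tool, never from a script. Its argument "deltas" is a list of rows, each a list of 3 entries, a list of its own where there are three numbers: the closure, from -1 (fully open) to 1 (shut), then the shift along the tool's x, y, z in units of 40 mm (1.0 is 40 mm), then the turn, a rotation vector about the tool's x, y, z in units of 8 degrees (1.0 is 8 degrees). In form: [[jaw, [x, y, z], [ax, ay, az]], ...]. A call has 1 to 10 rows; each row is the pose to reach, as a shift and turn from the pose measured when the call began, along the tool's axes at that moment; what a row does not reach only later rows make up. A row lasts 1/10 s, in which the tool goes at most 50 mm and 8.59 degrees, less where a joint would pass 70% of its speed; a pose out of reach is approached as far as the arm can. A call with a gripper value outside its range is refused whole. The fingers move at their own pace and stop on an object; the grip force is fixed at half the most. Time passes only in rows, so rows that repeat a pose let the fingers close. It gives the time, the measured TCP pose, the force and the opening at its end, in the units of the state.
- manip.observe(): the state, without advancing time (a new reading comes with each control period).
- read_camera(name): name is "side" or "top"; returns a dict with "color" (480x640x3 uint8, red, green, blue), "mtx" (3x3 intrinsics, pixels), "rvec" (rotation vector, rad) and "tvec" (3), from world to camera coordinates, as OpenCV has them. Camera axes: x right, y down, z forward; pixel columns grow to the right and rows downward; lengths in m; the calibration is good to about 2 mm. A picture is of the moment at which its call begins. There is no depth.
- manip.finish_job(): hands the job in, once; it reports no verdict.
The state is a dict: "t": time; "qpos": joint angles; "joint_velocities": joint speeds; "tau": joint torques, N m; "tool_pos": TCP position; "tcp_rot": TCP orientation; "force": force on the tool from outside, world axes, zero at the start; "torque": the same for the moment, N m; "width": finger opening in m.
Only numpy, scipy, OpenCV 4.12 (cv2) and the standard library are available. Lean on these libraries where they do the work, as an engineer would, in place of code of your own. Each camera call takes 0.05 s, during which the arm holds its last target.

## Working session

There is one attempt and no reset: what is moved stays moved. The work goes in short steps, Python scripts to look and compute and a tool call to move; the robot and the scene stay as the last step left them, time stands still between calls to the robot, and variables do not carry over. Pictures are saved under pics/ and viewed, and the job is handed in when it is done.

Besides the shell and the picture viewer there is one more tool, called after "Emit:" as name(argument=value, ...), one argument or row to a line, values as JSON. drive_tool: Moves the arm, as the interface text tells. Its arguments: {"type":"object","properties":{"deltas":{"type":"array"}},"required":["deltas"]}

```bash
mkdir -p pics; cat > h.py <<'E'
import numpy as np, cv2
from bench import manip, read_camera
def cam(n,save=None):
    c=read_camera(n); c['color']=np.asarray(c['color'])
    if save: cv2.imwrite(f'pics/{save}.png',c['color'][:,:,::-1])
    return c
def ray(c,u,v):
    R=cv2.Rodrigues(np.array(c['rvec'],float))[0]; t=np.array(c['tvec'],float).reshape(3)
    d=R.T@np.linalg.inv(np.array(c['mtx']))@np.array([u,v,1.]); return -R.T@t, d/np.linalg.norm(d)
def onz(c,u,v,z):
    o,d=ray(c,u,v); return o+d*(z-o[2])/d[2]
def proj(c,p):
    return cv2.projectPoints(np.array(p,float).reshape(-1,1,3),np.array(c['rvec'],float),np.array(c['tvec'],float),np.array(c['mtx'],float),None)[0].reshape(-1,2)
def tri(a,pa,b,pb):
    o1,d1=ray(a,*pa);o2,d2=ray(b,*pb)
    s=np.linalg.lstsq(np.stack([d1,-d2],1),o2-o1,rcond=None)[0]
    p,q=o1+s[0]*d1,o2+s[1]*d2
    return (p+q)/2,np.linalg.norm(p-q)
def st():
    s=manip.observe(); print({k:np.round(s[k],4).tolist() for k in ('t','qpos','tool_pos','tcp_rot','force','width')}); return s
E
python3 - <<'E'
from h import *
s=st(); print(np.round(cv2.Rodrigues(np.array(s['tcp_rot']))[0],3))
for n in('side','top'):
    c=cam(n,n+'0'); print(n,ray(c,320,240),c['mtx'])
E
```

```text
{'t': 0.0, 'qpos': [0.8956, 0.3135, 1.4984, 0.0, 1.331, -0.2234], 'tool_pos': [0.229, 0.4721, 0.2138], 'tcp_rot': [0.3535, 1.5422, -0.3552], 'force': [-0.0966, 0.5589, 0.3782], 'width': 0.0851}
[[-0.001  0.437  0.9  ]
 [-0.001  0.9   -0.437]
 [-1.    -0.001 -0.   ]]
side (array([ 0.21791093, -0.50382527,  0.74392188]), array([ 0.35991186,  0.57988863, -0.73088482])) [[481.86462193   0.         319.64730037]
 [  0.         481.86462193 243.82284434]
 [  0.           0.           1.        ]]
top (array([ 0.41017079, -0.01519322,  1.38735572]), array([ 0.0903848 , -0.0017203 , -0.99590543])) [[616.75560494   0.         317.63934438]
 [  0.         616.75560494 247.43253926]
 [  0.           0.           1.        ]]
```

View pics/side0.png

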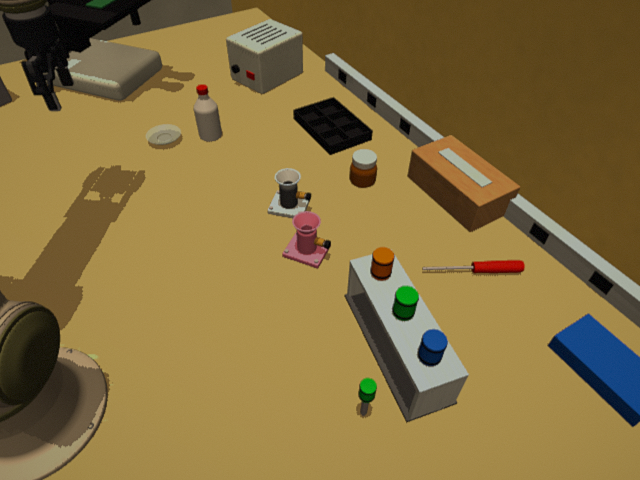

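View pics/top0.png

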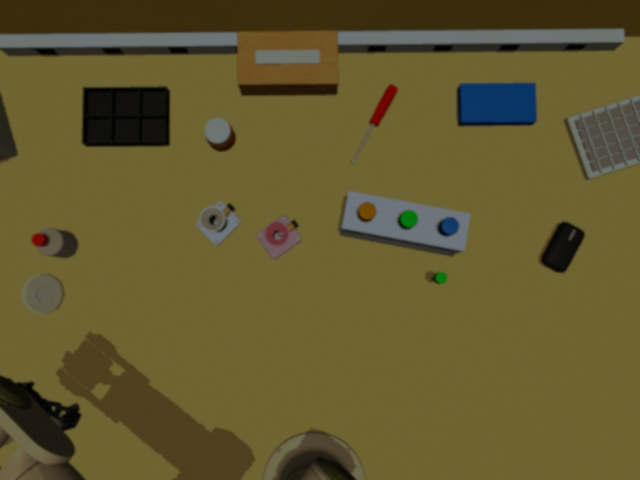

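The larger green head is in the rack at side (405,302) / top (408,219). The small green decoy is at side (367,391) / top (440,278). The holder is the white and dark one at side (288,190) / top (214,218), and the pink decoy is at side (306,232) / top (278,236). I'll check these in close crops.

```bash
python3 - <<'E'
import cv2,numpy as np
s=cv2.imread('pics/side0.png');t=cv2.imread('pics/top0.png')
f=lambda i,x,y,w,h,k:cv2.resize(np.clip(i[y:y+h,x:x+w]*1.6,0,255).astype('uint8'),None,fx=k,fy=k,interpolation=cv2.INTER_CUBIC)
a=np.hstack([f(s,340,235,80*1+40,100,3.3),f(s,255,160,90,75,4.4)[:330]]);b=np.hstack([f(t,335,185,140,100,2.9),f(t,190,190,110,80,3.6)[:290,:]] if 0 else [cv2.resize(f(t,335,185,140,70,2.8),(396,200)),cv2.resize(f(t,190,195,110,55,3.6),(396,200))])
a=cv2.resize(a,(792,390));cv2.imwrite('pics/crop0.png',np.vstack([a,b]))
E
```

```text
(no output)
```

View pics/crop0.png

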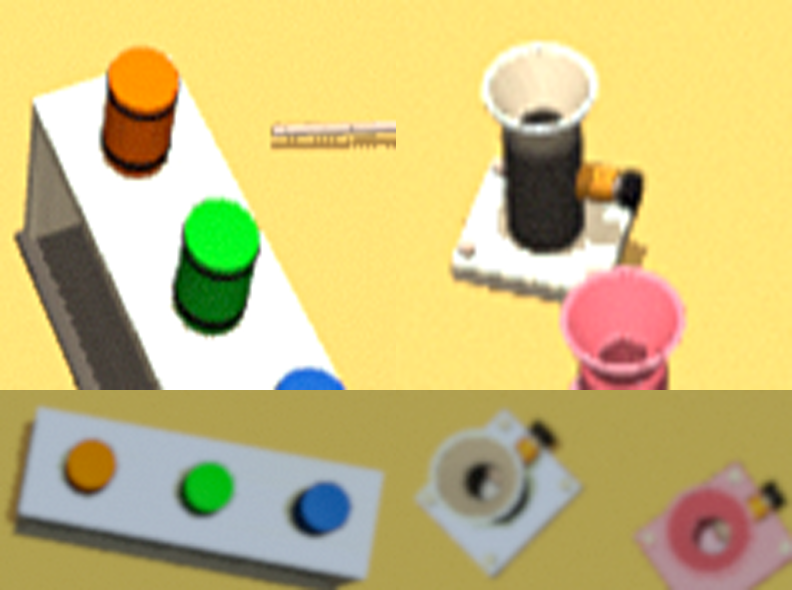

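The crop confirms it: the green head with two bands is the middle one in the rack, and the grey-white flared holder stands beside the pink one. Next I measure.

```bash
python3 - <<'E'
from h import *
S=cam('side');T=cam('top')
def blob(c,lo,hi,box,vmin,name):
    x0,y0,x1,y1=box; im=c['color'][y0:y1,x0:x1]; h=cv2.cvtColor(im,cv2.COLOR_RGB2HSV)
    m=cv2.inRange(h,(lo,120,vmin),(hi,255,255))
    k=max(cv2.findContours(m,cv2.RETR_EXTERNAL,cv2.CHAIN_APPROX_NONE)[0],key=cv2.contourArea)
    e=cv2.fitEllipse(k); M=cv2.moments(k)
    print(name,'n',cv2.contourArea(k),'ell',np.round(e[0],2)+[x0,y0],np.round(e[1],1),'mom',M['m10']/M['m00']+x0,M['m01']/M['m00']+y0,'vmax',h[...,2][m>0].max(),np.percentile(h[...,2][m>0],[5,25,50]))
    return (e[0][0]+x0,e[0][1]+y0)
sb=dict(green=(50,75,(385,280,425,325)),orange=(3,20,(365,240,400,282)),blue=(100,130,(412,320,452,370)))
tb=dict(green=(50,75,(395,205,422,233)),orange=(3,20,(354,198,380,224)),blue=(100,130,(436,212,464,242)))
P={}
for k in sb:
    a=blob(S,sb[k][0],sb[k][1],sb[k][2],140,'S'+k); b=blob(T,tb[k][0],tb[k][1],tb[k][2],80,'T'+k)
    P[k],g=tri(S,a,T,b); print(k,P[k].round(4),'gap',g.round(4), 'top@.151',onz(T,*b,.151).round(4),'side@.151',onz(S,*a,.151).round(4))
print(np.linalg.norm(P['green']-P['orange']),np.linalg.norm(P['green']-P['blue']))
# holder rim: outer contour, low saturation bright
for c,box,n in((S,(268,160,306,192),'S'),(T,(192,198,236,248),'T')):
    x0,y0,x1,y1=box; h=cv2.cvtColor(c['color'][y0:y1,x0:x1],cv2.COLOR_RGB2HSV)
    cv2.imwrite(f'pics/h{n}.png',np.hstack([cv2.resize(h[...,i],None,fx=8,fy=8,interpolation=0) for i in(1,2)])[:600,:800])
E
```

```text
Sgreen n 275.5 ell [406.86 294.39] [16.4 21.6] mom 406.8669086509377 294.3968542044767 vmax 166 [152. 155. 156.]
Tgreen n 196.0 ell [408.63 218.37] [15.6 16.2] mom 408.6267006802721 218.36649659863946 vmax 119 [ 98. 113. 116.]
green [ 0.5656 -0.1971  0.1494] gap 0.0013 top@.151 [ 0.5648 -0.1965  0.151 ] side@.151 [ 0.5652 -0.1982  0.151 ]
Sorange n 256.5 ell [383.13 254.14] [15.9 20.8] mom 383.12930474333984 254.16244314489927 vmax 179 [163.2 173.  174. ]
Torange n 195.0 ell [366.75 210.54] [15.6 16.1] mom 366.7358974358974 210.54871794871795 vmax 112 [ 95.9 109.  111. ]
orange [ 0.5822 -0.1127  0.1505] gap 0.0017 top@.151 [ 0.5814 -0.1122  0.151 ] side@.151 [ 0.5826 -0.1134  0.151 ]
Sblue n 251.0 ell [434.66 340.18] [16.8 21.1] mom 434.6062416998672 340.6394422310757 vmax 149 [140. 140. 141.]
Tblue n 187.5 ell [449.88 225.43] [15.4 15.7] mom 449.87111111111113 225.42755555555556 vmax 106 [ 92. 102. 103.]
blue [ 0.5507 -0.2804  0.1473] gap 0.0011 top@.151 [ 0.5498 -0.2793  0.151 ] side@.151 [ 0.5491 -0.2821  0.151 ]
0.0860163961173626 0.08466648970505576
```

View pics/hS.png

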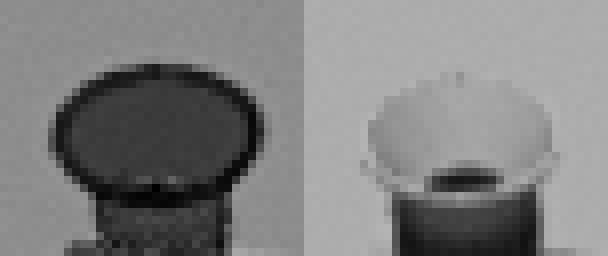

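View pics/hT.png

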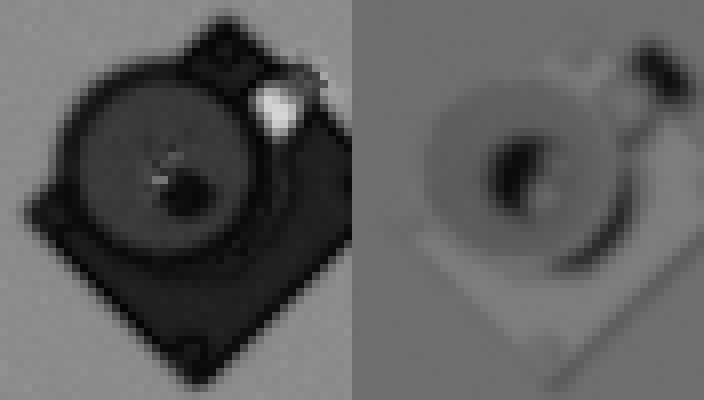

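```bash
python3 - <<'E'
from h import *
S=cam('side');T=cam('top')
r=[]
for c,box,seed in((S,(268,160,306,192),(288,176)),(T,(192,198,236,248),(208,214))):
    x0,y0,x1,y1=box; k=8
    h=cv2.cvtColor(cv2.resize(c['color'][y0:y1,x0:x1],None,fx=k,fy=k,interpolation=cv2.INTER_LINEAR),cv2.COLOR_RGB2HSV)[...,1]
    print(h[(seed[1]-y0)*k,::12])
    for lo in (38,44):
        m=cv2.inRange(h,lo,95); m=cv2.morphologyEx(m,cv2.MORPH_OPEN,np.ones((9,9)))
        n,l=cv2.connectedComponents(m); mm=(l==l[(seed[1]-y0)*k,(seed[0]-x0)*k]).astype('uint8')
        q=max(cv2.findContours(mm,cv2.RETR_EXTERNAL,cv2.CHAIN_APPROX_NONE)[0],key=cv2.contourArea)
        q=cv2.convexHull(q); e=cv2.fitEllipse(q); p=((e[0][0]+.5)/k-.5+x0,(e[0][1]+.5)/k-.5+y0); print(np.round(p,2),np.array(e[1])/k)
    r.append(p)
print(tri(S,r[0],T,r[1]),onz(T,*r[1],.088),onz(S,*r[0],.088))
# knob (black) in top & table-plate reference
E
```

```text
[141 141 141 142 118  23  50  61  60  58  60  59  61  59  57  59  60  60
  60  61  61  10  89 145 141 140]
[287.14 175.77] [15.91169739 22.16449165]
[287.22 176.38] [13.94496346 22.16321945]
[139 139 139 139 132  90  31  26  51  57  59  57  57  59  56  54  54  55
  56  54  31  13  75 176 131  23  21  20  33  99]
[211.95 218.39] [20.98525429 21.14996147]
[211.98 218.4 ] [20.39211273 20.64905167]
(array([0.57665559, 0.21135726, 0.08679409]), np.float64(0.0013586188651402693)) [0.57588127 0.21142497 0.088     ] [0.5766289 0.209794  0.088    ]
```

The measured head tops (0.147–0.150 m) agree with the text's 0.151, and the mouth's 0.087 agrees with 0.088. Next I'll work out the move to above the green head, with the jaws opening across the row.

```bash
cat >> h.py <<'E'
from scipy.spatial.transform import Rotation as Ro
def go(p,yaw=None):
    s=st(); R=Ro.from_rotvec(s['tcp_rot']); d=R.inv().apply(np.array(p)-s['tool_pos'])/.04
    a=np.zeros(3)
    if yaw is not None:
        y=np.array([np.cos(yaw),np.sin(yaw),0]);x=np.array([0,0,-1.]);Rt=Ro.from_matrix(np.stack([x,y,np.cross(x,y)],1))
        a=np.degrees((R.inv()*Rt).as_rotvec())/8
    print('shift',d.round(3),'turn',a.round(3))
E
python3 - <<'E'
from h import *
go([.5653,-.1972,.235],np.radians(-10.7))
E
```

```text
{'t': 0.3, 'qpos': [0.8956, 0.3131, 1.4979, -0.0, 1.331, -0.2234], 'tool_pos': [0.2292, 0.4723, 0.2142], 'tcp_rot': [0.354, 1.5417, -0.3545], 'force': [-0.1413, 0.329, 0.573], 'width': 0.0849}
shift [ -0.516 -11.389  14.867] turn [9.352e+00 1.000e-03 2.000e-03]
```

Emit:
drive_tool(
  deltas=[
    [-1,[-0.5,-0.57,0.74],[0.47,0,0]],
    [-1,[-0.5,-1.14,1.49],[0.94,0,0]],
    [-1,[-0.5,-1.71,2.23],[1.4,0,0]],
    [-1,[-0.5,-2.28,2.97],[1.87,0,0]],
    [-1,[-0.5,-2.85,3.72],[2.34,0,0]],
    [-1,[-0.5,-3.42,4.46],[2.8,0,0]],
    [-1,[-0.5,-3.99,5.2],[3.27,0,0]],
    [-1,[-0.5,-4.56,5.95],[3.74,0,0]],
    [-1,[-0.5,-5.13,6.69],[4.2,0,0]],
    [-1,[-0.5,-5.7,7.43],[4.68,0,0]],
  ],
)

```text
t: 1.3
tool_pos: [0.3974, 0.1359, 0.2344]
tcp_rot: [0.862, 1.393, -0.862]
force: [1.2, 1.3, 0.6]
width: 0.0856
```

```bash
python3 - <<'E'
from h import *
go([.5653,-.1972,.235],np.radians(-10.7))
E
```

```text
{'t': 1.3, 'qpos': [0.0491, 0.0613, 1.7505, -0.0002, 1.3296, -0.4136], 'tool_pos': [0.3974, 0.1359, 0.2344], 'tcp_rot': [0.8618, 1.393, -0.8621], 'force': [1.1798, 1.2586, 0.5535], 'width': 0.0856}
shift [-0.012  0.038  9.325] turn [ 4.652e+00  2.000e-03 -1.000e-03]
```

Emit:
drive_tool(
  deltas=[
    [-1,[0,0,1.1],[0.55,0,0]],
    [-1,[0,0,2.2],[1.1,0,0]],
    [-1,[0,0,3.3],[1.65,0,0]],
    [-1,[0,0,4.4],[2.2,0,0]],
    [-1,[0,0,5.5],[2.75,0,0]],
    [-1,[0,0,6.6],[3.3,0,0]],
    [-1,[0,0.02,7.7],[3.85,0,0]],
    [-1,[0,0.03,8.6],[4.3,0,0]],
    [-1,[0,0.04,9.32],[4.65,0,0]],
    [-1,[0,0.04,9.32],[4.65,0,0]],
  ],
)

```text
t: 2.3
tool_pos: [0.5658, -0.1998, 0.2333]
tcp_rot: [1.348, 1.113, -1.349]
force: [-0.3, 0.2, 0.2]
width: 0.0853
```

```bash
python3 - <<'E'
from h import *
cam('top','top1');cam('side','side1')
go([.5653,-.1972,.122],np.radians(-10.7))
E
```

```text
{'t': 2.4, 'qpos': [-0.5309, 0.4667, 1.2259, -0.0, 1.4497, -0.3444], 'tool_pos': [0.5652, -0.197, 0.234], 'tcp_rot': [1.3452, 1.1159, -1.3456], 'force': [-0.4449, -0.2574, 0.2988], 'width': 0.0848}
shift [2.8   0.006 0.006] turn [ 0.002 -0.002  0.005]
```

View pics/side1.png

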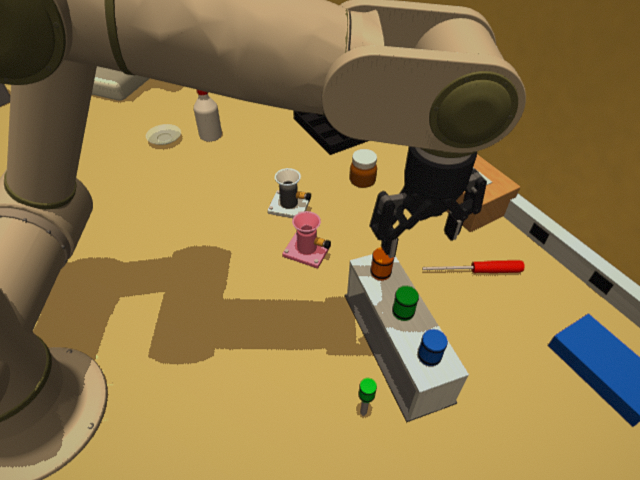

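The gripper is open, with its fingers at (385,235) and (455,230) in the side view. It stands above the row and straddles the green post's line. Now I descend.

Emit:
drive_tool(
  deltas=[
    [-1,[0.5,0,0],[0,0,0]],
    [-1,[1.0,0,0],[0,0,0]],
    [-1,[1.4,0,0],[0,0,0]],
    [-1,[1.8,0,0],[0,0,0]],
    [-1,[2.1,0,0],[0,0,0]],
    [-1,[2.4,0,0],[0,0,0]],
    [-1,[2.6,0,0],[0,0,0]],
    [-1,[2.8,0,0],[0,0,0]],
    [-1,[2.8,0,0],[0,0,0]],
  ],
)

```text
t: 3.3
tool_pos: [0.5647, -0.1967, 0.1211]
tcp_rot: [1.345, 1.117, -1.346]
force: [0.1, -0.2, 0.4]
width: 0.0855
```

```bash
python3 - <<'E'
from h import *
cam('top','top2');c=cam('side','side2')['color'][180:340,320:520,::-1]
cv2.imwrite('pics/c2.png',cv2.resize(c,None,fx=3.6,fy=3.6,interpolation=2))
st()
E
```

```text
{'t': 3.4, 'qpos': [-0.5309, 0.5536, 1.3872, -0.0, 1.201, -0.3444], 'tool_pos': [0.5652, -0.197, 0.1223], 'tcp_rot': [1.3452, 1.1154, -1.3454], 'force': [-0.0243, -0.2468, 1.0262], 'width': 0.0853}
```

View pics/c2.png

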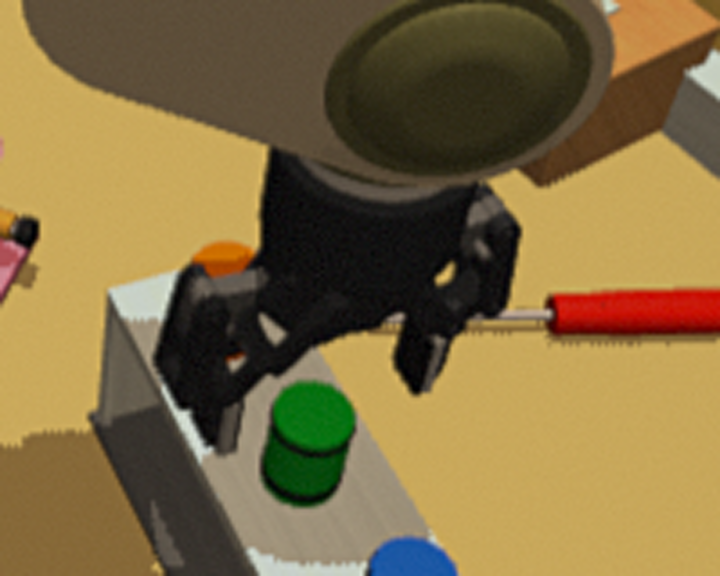

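```bash
python3 - <<'E'
from h import *
c=cam('side'); t=cam('top'); s=manip.observe()
R=Ro.from_rotvec(s['tcp_rot'])
p=[np.array(s['tool_pos'])+R.apply(v) for v in ([-.002,.0425,0],[-.002,-.0425,0],[-.002,.0425,.011],[-.002,.0425,-.011],[-.002,-.0425,.011],[-.002,-.0425,-.011],[0,0,0])]
q=proj(c,p); print(q.round(1)); im=c['color'].copy()
for u in q: im[int(round(u[1])),int(round(u[0]))]=(255,0,255)
cv2.imwrite('pics/c3.png',cv2.resize(im[250:330,340:460,::-1],None,fx=6,fy=6,interpolation=0))
E
```

```text
[[427.9 296.4]
 [379.5 311.7]
 [431.4 301.7]
 [424.6 291.2]
 [382.6 317.3]
 [376.5 306.2]
 [403.9 304.7]]
```

View pics/c3.png

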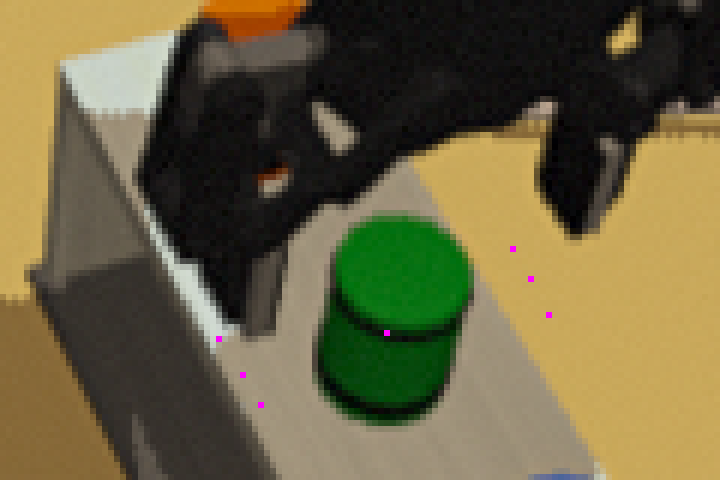

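```bash
python3 - <<'E'
from h import *
c=cam('side'); t=cam('top'); s=manip.observe()
R=Ro.from_rotvec(s['tcp_rot']); P=np.array(s['tool_pos'])
print([proj(c,P+R.apply([-h,0,0]))[0].round(1).tolist() for h in(0,.02,.04)])
a=cv2.resize(c['color'][225:325,350:470,::-1],None,fx=6.6,fy=6,interpolation=2)
cv2.imwrite('pics/c4.png',np.clip(a*2.5,0,255))
b=cv2.resize(t['color'][160:270,330:490,::-1],None,fx=5,fy=5,interpolation=2)
cv2.imwrite('pics/c5.png',np.clip(b*2.0,0,255))
E
```

```text
[[403.8, 304.7], [405.6, 297.2], [407.5, 289.3]][ WARN:0@2.342] global loadsave.cpp:1063 imwrite_ Unsupported depth image for selected encoder is fallbacked to CV_8U.
```

View pics/c4.png

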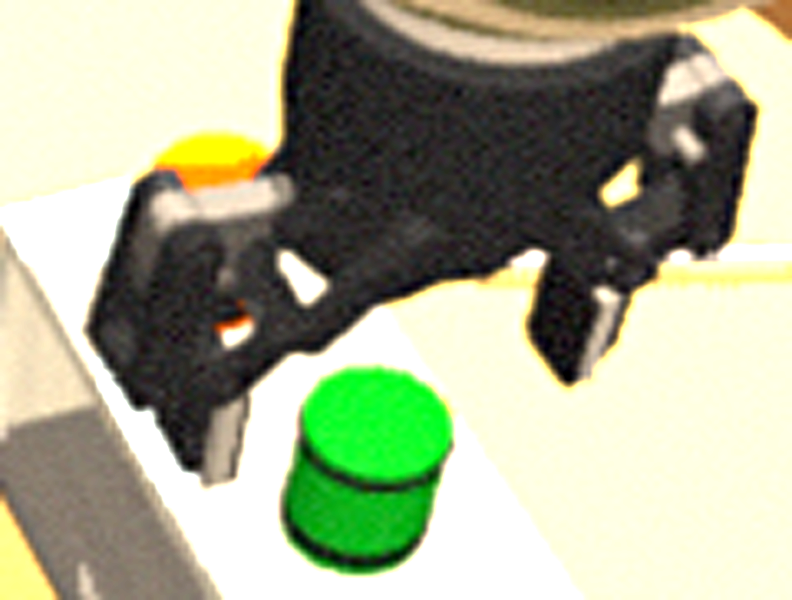

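View pics/c5.png

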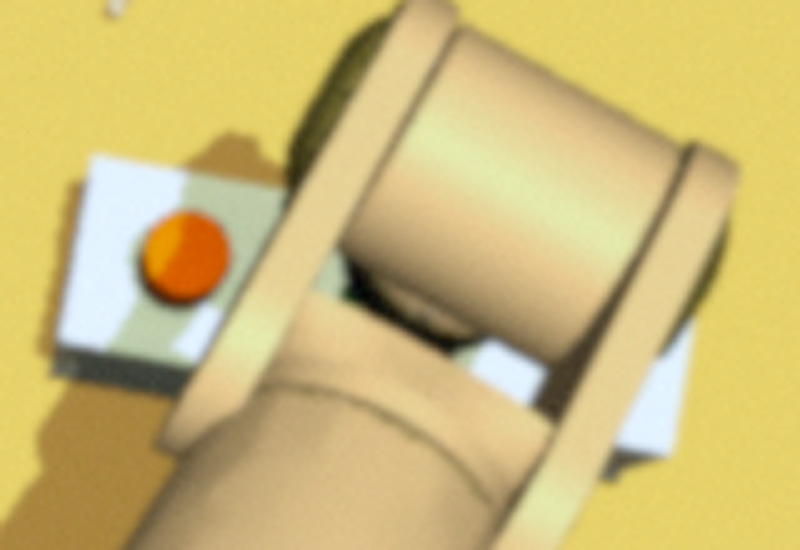

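The fingertips appear higher than the stated geometry implies. I can check this from the two arm poses, since the same tips moved by a known vertical shift.

```bash
python3 - <<'E'
import cv2,numpy as np
a=cv2.imread('pics/side1.png')[170:270,360:500];b=cv2.imread('pics/side2.png')[225:325,350:470]
cv2.imwrite('pics/c6.png',np.clip(cv2.resize(a,None,fx=5.7,fy=5.7,interpolation=2)*2.5,0,255).astype('uint8'))
E
```

```text
(no output)
```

View pics/c6.png

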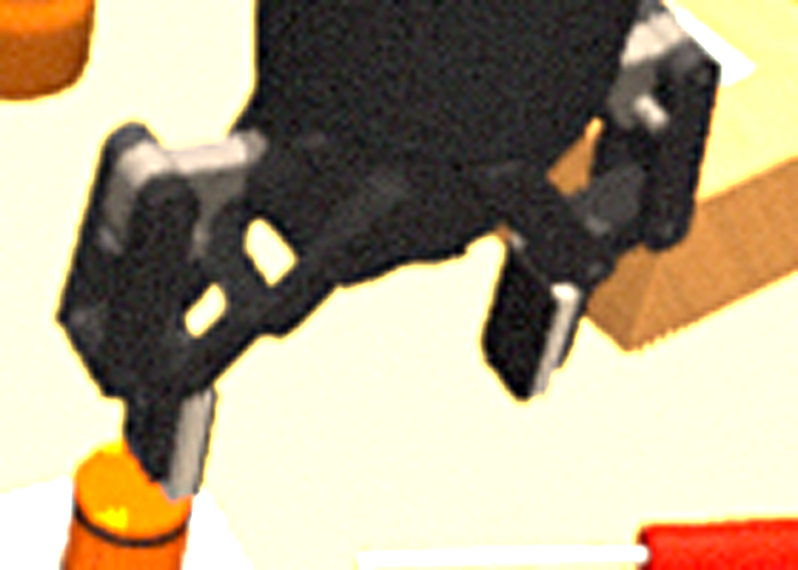

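```bash
python3 - <<'E'
from h import *
c=cam('side'); s=manip.observe();R=Ro.from_rotvec(s['tcp_rot'])
sh=np.array([0,0,.1117])
for a,b in(((394.7,256),(385.6,304.7)),((452.5,239.8),(437,288)),):
    o1,d1=ray(c,*a);o1=o1-sh;o2,d2=ray(c,*b)
    k=np.linalg.lstsq(np.stack([d1,-d2],1),o2-o1,rcond=None)[0]; X=(o1+k[0]*d1+o2+k[1]*d2)/2
    print(X.round(4), np.linalg.norm(o1+k[0]*d1-o2-k[1]*d2), R.inv().apply(X-np.array(s['tool_pos'])).round(4))
    # expected if tips at given heights, tool z=+11
for x in(-.002,-.01,-.02,-.03): print(x,proj(c,[np.array(s['tool_pos'])+R.apply([x,y,.011]) for y in(-.0425,.0425)]).round(1).tolist())
E
```

```text
[ 0.5278 -0.195   0.147 ] 0.0001818310407282569 [-0.0247 -0.0371  0.0049]
[ 0.6214 -0.2066  0.1387] 0.0006802713136267306 [-0.0163  0.057  -0.001 ]
-0.002 [[382.5, 317.3], [431.2, 301.8]]
-0.01 [[383.0, 314.4], [432.2, 298.8]]
-0.02 [[383.7, 310.6], [433.3, 295.0]]
-0.03 [[384.4, 306.8], [434.5, 291.1]]
```

The triangulation puts the open tips about 16–25 mm behind the TCP, where the text implies 2 mm. I'll close partway without touching the post and look again.

Emit:
drive_tool(
  deltas=[
    [-0.15,[0,0,0],[0,0,0]],
    [-0.15,[0,0,0],[0,0,0]],
    [-0.15,[0,0,0],[0,0,0]],
    [-0.15,[0,0,0],[0,0,0]],
  ],
)

```text
t: 4.05
tool_pos: [0.5652, -0.197, 0.1224]
tcp_rot: [1.345, 1.115, -1.345]
force: [-0.3, -1.0, -0.0]
width: 0.0491
```

```bash
python3 - <<'E'
from h import *
c=cam('side','side4'); s=st();R=Ro.from_rotvec(s['tcp_rot']);im=c['color'].copy()
w=s['width']/2
for x,col in((.005,(255,0,255)),(-.01,(0,255,255)),(-.02,(255,255,0))):
  for u in proj(c,[np.array(s['tool_pos'])+R.apply([x,y,.011]) for y in(-w,w)]): im[int(round(u[1])),int(round(u[0]))]=col; print(x,u)
a=cv2.resize(im[225:325,350:470,::-1],None,fx=6.6,fy=6,interpolation=0)
cv2.imwrite('pics/c7.png',np.clip(a*2.5,0,255).astype('uint8'))
E
```

```text
{'t': 4.1, 'qpos': [-0.531, 0.5534, 1.3873, 0.0, 1.2009, -0.3444], 'tool_pos': [0.5652, -0.197, 0.1224], 'tcp_rot': [1.3453, 1.1152, -1.3453], 'force': [-0.0151, -0.4138, 0.0058], 'width': 0.0493}
0.005 [392.40419202 316.57514396]
0.005 [420.49929283 307.59094085]
-0.01 [393.59210989 311.03394648]
-0.01 [422.0821775  302.00604715]
-0.02 [394.40401953 307.24668832]
-0.02 [423.16360624 298.19044094]
```

View pics/c7.png

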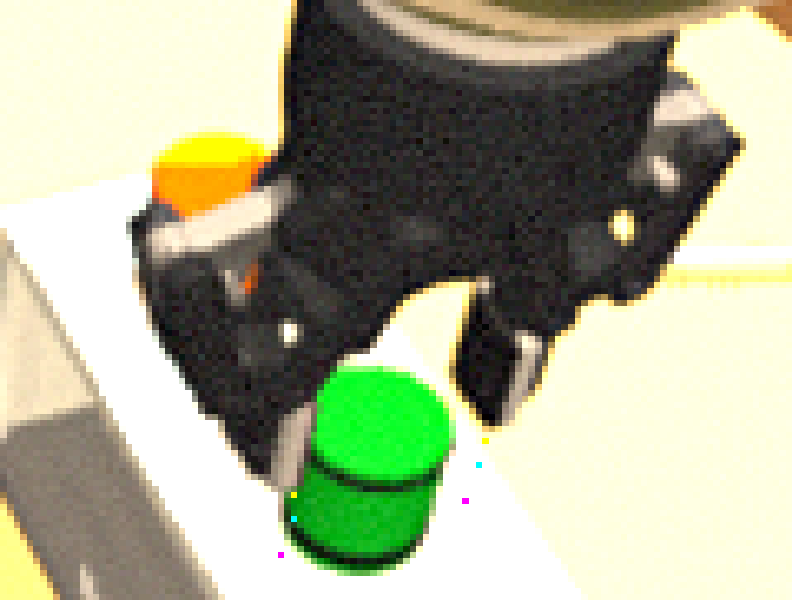

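In this view the tips sit near the level of the head's top, about 25 mm higher than the text suggests. I'll go down 10 mm, which is safe under either reading, and look again.

Emit:
drive_tool(
  deltas=[
    [-0.15,[0.12,0,0],[0,0,0]],
    [-0.15,[0.25,0,0],[0,0,0]],
    [-0.15,[0.25,0,0],[0,0,0]],
  ],
)

```text
t: 4.4
tool_pos: [0.5648, -0.1968, 0.1113]
tcp_rot: [1.345, 1.117, -1.346]
force: [-0.3, 0.4, -0.3]
width: 0.0489
```

```bash
cat > look.py <<'E'
from h import *
import sys
c=cam('side',sys.argv[1]); st()
a=cv2.resize(c['color'][225:325,350:470,::-1],None,fx=6.6,fy=6,interpolation=2)
cv2.imwrite(f'pics/{sys.argv[1]}c.png',np.clip(a*2.5,0,255).astype('uint8'))
E
python3 look.py s5
```

```text
{'t': 4.45, 'qpos': [-0.531, 0.5646, 1.3987, -0.0, 1.1795, -0.3444], 'tool_pos': [0.565, -0.1969, 0.1118], 'tcp_rot': [1.3452, 1.1163, -1.3459], 'force': [0.5657, 0.5413, -0.3917], 'width': 0.0495}
```

View pics/s5c.png

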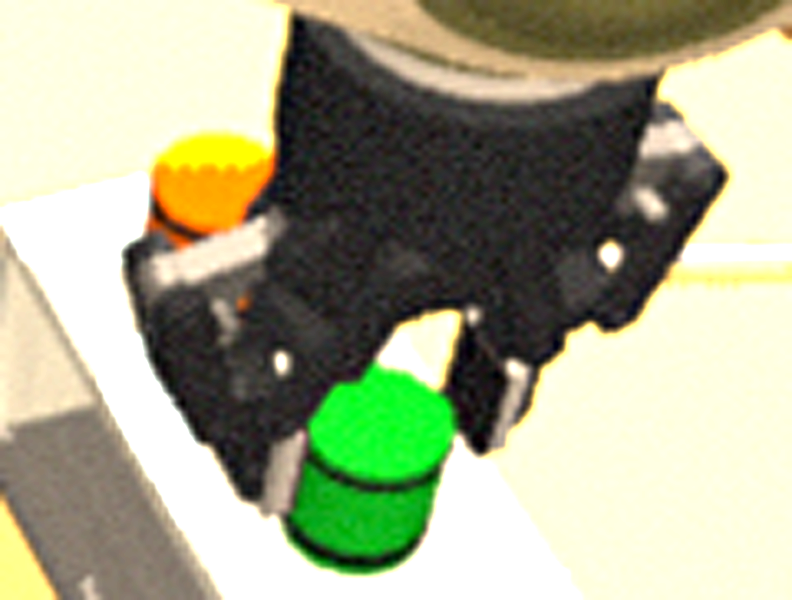

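By eye the tips are still well above the plate (left tip at crop (275,512), plate-level band at (300,555)). I'll lower in small steps while watching the force.

Emit:
drive_tool(
  deltas=[
    [-0.15,[0.05,0,0],[0,0,0]],
    [-0.15,[0.1,0,0],[0,0,0]],
  ],
)

```text
t: 4.65
tool_pos: [0.565, -0.1969, 0.1076]
tcp_rot: [1.345, 1.116, -1.346]
force: [-0.4, -0.4, 0.1]
width: 0.0489
```

Emit:
drive_tool(
  deltas=[
    [-0.15,[0.05,0,0],[0,0,0]],
    [-0.15,[0.1,0,0],[0,0,0]],
  ],
)

```text
t: 4.85
tool_pos: [0.565, -0.1969, 0.1035]
tcp_rot: [1.345, 1.116, -1.346]
force: [-0.6, -0.6, -0.8]
width: 0.0491
```

```bash
python3 look.py s6
```

```text
{'t': 4.9, 'qpos': [-0.531, 0.5741, 1.4076, 0.0001, 1.1617, -0.3444], 'tool_pos': [0.5648, -0.1968, 0.1031], 'tcp_rot': [1.3452, 1.1169, -1.3462], 'force': [-0.0991, -0.9163, -0.3904], 'width': 0.0494}
```

View pics/s6c.png

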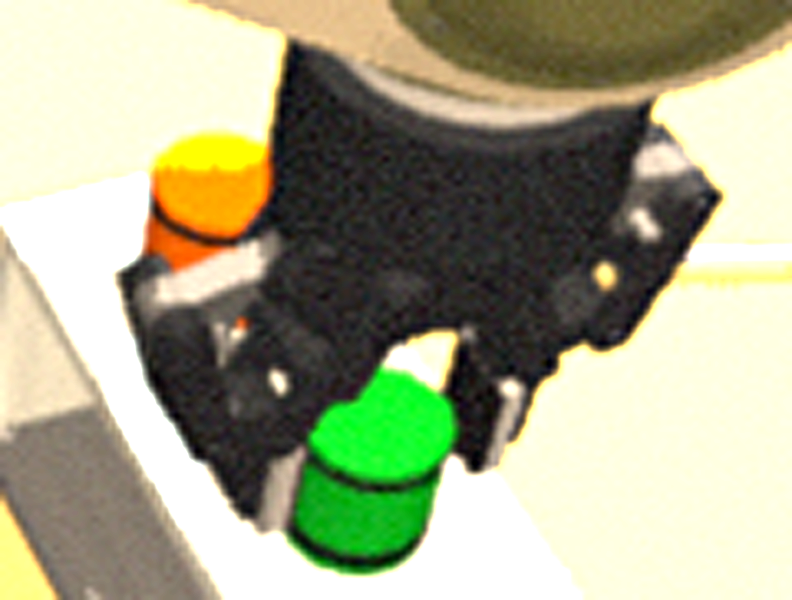

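There's no contact with TCP z at 0.103, so the tips really are higher than stated. I'll go down 10 mm more.

Emit:
drive_tool(
  deltas=[
    [-0.15,[0.06,0,0],[0,0,0]],
    [-0.15,[0.12,0,0],[0,0,0]],
  ],
)

```text
t: 5.1
tool_pos: [0.5648, -0.1968, 0.0981]
tcp_rot: [1.345, 1.117, -1.346]
force: [-0.5, -0.5, -0.5]
width: 0.049
```

Emit:
drive_tool(
  deltas=[
    [-0.15,[0.06,0,0],[0,0,0]],
    [-0.15,[0.12,0,0],[0,0,0]],
  ],
)

```text
t: 5.3
tool_pos: [0.5648, -0.1968, 0.0931]
tcp_rot: [1.345, 1.117, -1.346]
force: [-0.0, 0.9, -0.2]
width: 0.0488
```

```bash
python3 look.py s7
```

```text
{'t': 5.35, 'qpos': [-0.531, 0.5858, 1.4179, 0.0, 1.1404, -0.3445], 'tool_pos': [0.5646, -0.1967, 0.0927], 'tcp_rot': [1.3451, 1.1176, -1.3466], 'force': [-0.5886, -0.0986, -0.3223], 'width': 0.0489}
```

View pics/s7c.png

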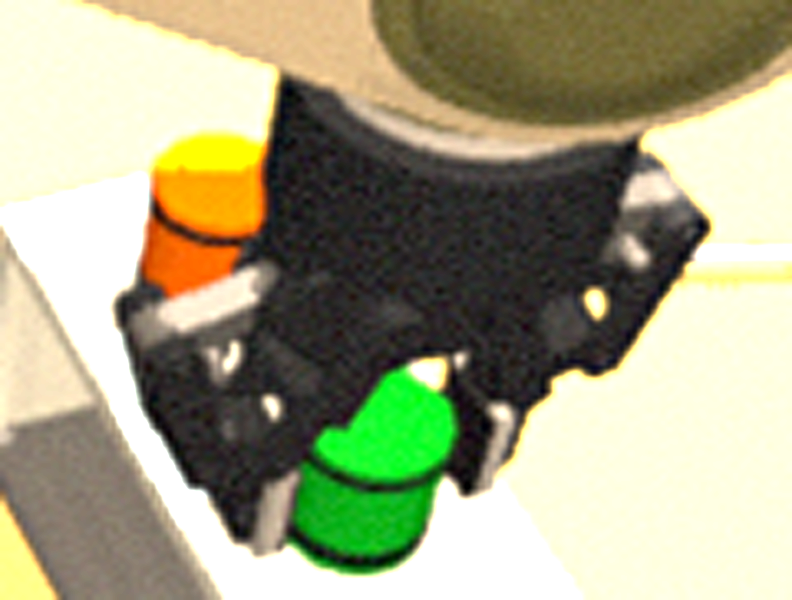

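```bash
python3 - <<'E'
from h import *
c=cam('side'); s=manip.observe();R=Ro.from_rotvec(s['tcp_rot'])
for z in(.095,.103,.11,.12,.13):
  for tz in (.011,0,-.011):
    P=np.array(s['tool_pos']);P[2]=z
    q=proj(c,[P+R.apply([0,y,tz]) for y in(-.0245,.0245)]); print(z,tz,((q-[350,225])*[6.6,6]).round(0).tolist())
E
```

```text
0.095 0.011 [[266.0, 597.0], [447.0, 544.0]]
0.095 0 [[246.0, 564.0], [426.0, 512.0]]
0.095 -0.011 [[227.0, 532.0], [405.0, 481.0]]
0.103 0.011 [[270.0, 580.0], [452.0, 527.0]]
0.103 0 [[250.0, 547.0], [431.0, 495.0]]
0.103 -0.011 [[230.0, 515.0], [410.0, 464.0]]
0.11 0.011 [[274.0, 565.0], [457.0, 512.0]]
0.11 0 [[253.0, 532.0], [435.0, 480.0]]
0.11 -0.011 [[233.0, 500.0], [414.0, 448.0]]
0.12 0.011 [[279.0, 544.0], [464.0, 490.0]]
0.12 0 [[258.0, 510.0], [442.0, 458.0]]
0.12 -0.011 [[238.0, 478.0], [420.0, 426.0]]
0.13 0.011 [[284.0, 521.0], [471.0, 468.0]]
0.13 0 [[263.0, 488.0], [448.0, 436.0]]
0.13 -0.011 [[243.0, 455.0], [426.0, 404.0]]
```

The observed tip corners at crop (280,547) and (470,493) match z = 0.12 with the gripper centred. The tips are therefore at 0.12 m, 17 mm above the plate. I close the jaws here.

Emit:
drive_tool(
  deltas=[
    [0.2,[0,0,0],[0,0,0]],
    [0.4,[0,0,0],[0,0,0]],
    [0.6,[0,0,0],[0,0,0]],
    [1,[0,0,0],[0,0,0]],
    [1,[0,0,0],[0,0,0]],
    [1,[0,0,0],[0,0,0]],
  ],
)

```text
t: 6.0
tool_pos: [0.5648, -0.1968, 0.0931]
tcp_rot: [1.345, 1.117, -1.346]
force: [1.0, 0.3, 3.4]
width: 0.0347
```

Emit:
drive_tool(
  deltas=[
    [1,[-0.2,0,0],[0,0,0]],
    [1,[-0.5,0,0],[0,0,0]],
    [1,[-0.8,0,0],[0,0,0]],
    [1,[-1,0,0],[0,0,0]],
  ],
)

```text
t: 6.4
tool_pos: [0.5652, -0.197, 0.1348]
tcp_rot: [1.345, 1.115, -1.345]
force: [0.1, 0.2, -0.7]
width: 0.0349
```

```bash
python3 look.py s8
```

```text
{'t': 6.45, 'qpos': [-0.531, 0.5399, 1.372, 0.0, 1.2282, -0.3444], 'tool_pos': [0.5656, -0.1972, 0.1358], 'tcp_rot': [1.3454, 1.1137, -1.3446], 'force': [0.5877, -0.2019, -1.0238], 'width': 0.0349}
```

View pics/s8c.png

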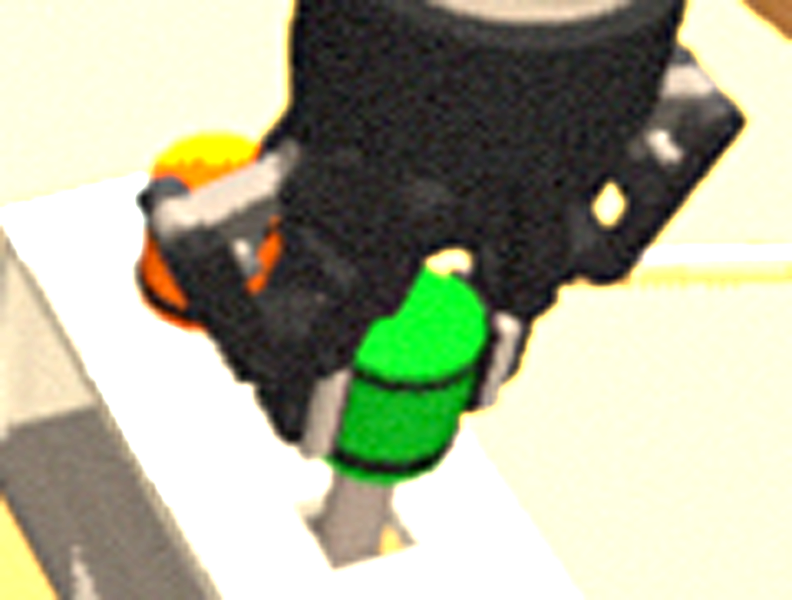

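The green post is gripped and rising, with its rod visible in the hole. I lift on to clear the neighbouring head and check.

Emit:
drive_tool(
  deltas=[
    [1,[-0.5,0,0],[0,0,0]],
    [1,[-1,0,0],[0,0,0]],
    [1,[-1.5,0,0],[0,0,0]],
    [1,[-2,0,0],[0,0,0]],
    [1,[-2.5,0,0],[0,0,0]],
    [1,[-3,0,0],[0,0,0]],
    [1,[-3.4,0,0],[0,0,0]],
    [1,[-3.4,0,0],[0,0,0]],
  ],
)

```text
t: 7.25
tool_pos: [0.5659, -0.1974, 0.274]
tcp_rot: [1.346, 1.11, -1.342]
force: [-0.1, -0.5, -1.9]
width: 0.0347
```

```bash
python3 - <<'E'
from h import *
cam('side','side9');cam('top','top9')
go([.575,.212,.270],np.radians(30-10.7))
E
```

```text
{'t': 7.35, 'qpos': [-0.5309, 0.4505, 1.1557, -0.0, 1.5346, -0.3445], 'tool_pos': [0.5652, -0.197, 0.2712], 'tcp_rot': [1.3453, 1.1144, -1.3448], 'force': [0.1809, 0.4846, -3.2933], 'width': 0.0353}
shift [  0.025  -1.656 -10.094] turn [-3.748e+00  3.000e-03 -5.000e-03]
```

View pics/side9.png

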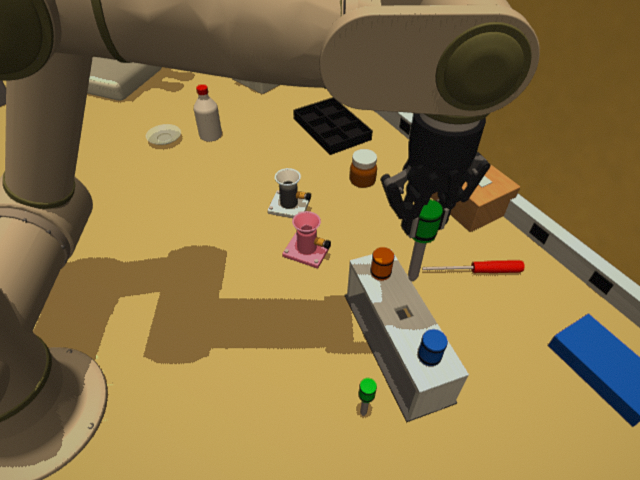

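The post hangs upright at (425,235) with its foot at (413,278), and the orange and blue posts are in place. I traverse to above the holder.

Emit:
drive_tool(
  deltas=[
    [1,[0,-0.1,-0.6],[-0.2,0,0]],
    [1,[0,-0.27,-1.7],[-0.6,0,0]],
    [1,[0,-0.46,-2.8],[-1,0,0]],
    [1,[0,-0.64,-3.9],[-1.4,0,0]],
    [1,[0,-0.82,-5],[-1.8,0,0]],
    [1,[0,-1,-6.1],[-2.3,0,0]],
    [1,[0,-1.18,-7.2],[-2.7,0,0]],
    [1,[0,-1.36,-8.3],[-3.1,0,0]],
    [1,[0,-1.54,-9.4],[-3.5,0,0]],
    [1,[0,-1.66,-10.1],[-3.75,0,0]],
  ],
)

```text
t: 8.35
tool_pos: [0.574, 0.2152, 0.2694]
tcp_rot: [0.953, 1.353, -0.956]
force: [0.6, 0.1, -1.5]
width: 0.0352
```

Emit:
drive_tool(
  deltas=[
    [1,[0,0,0],[0,0,0]],
    [1,[0,0,0],[0,0,0]],
  ],
)

```text
t: 8.55
tool_pos: [0.5735, 0.2154, 0.2679]
tcp_rot: [0.951, 1.355, -0.957]
force: [-0.6, 0.2, -2.0]
width: 0.0347
```

```bash
python3 - <<'E'
from h import *
c=cam('side','side10');t=cam('top','top10')
cv2.imwrite('pics/c10.png',np.clip(np.hstack([cv2.resize(c['color'][70:220,220:350,::-1],None,fx=4,fy=4,interpolation=2)]).astype(float)*1.8,0,255).astype('uint8'))
go([.575,.212,.270],np.radians(30-10.7))
E
```

```text
{'t': 8.65, 'qpos': [0.1661, 0.4881, 1.1053, -0.0003, 1.5512, -0.1735], 'tool_pos': [0.574, 0.2141, 0.2688], 'tcp_rot': [0.9538, 1.3529, -0.9577], 'force': [0.1345, -1.2623, -2.0995], 'width': 0.0345}
shift [-0.031  0.006  0.057] turn [ 0.02  -0.001  0.022]
```

View pics/c10.png

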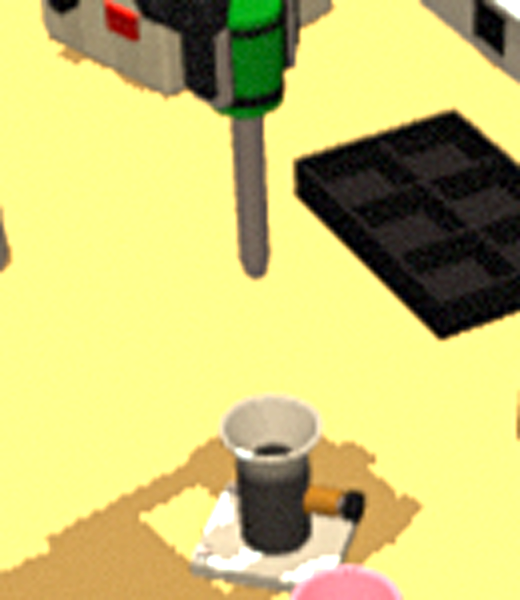

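View pics/top10.png

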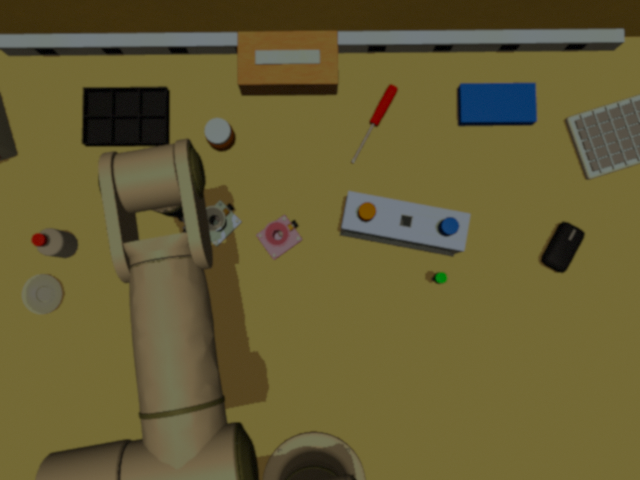

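The post is above the holder in the side view, with the foot at about (284,138). The top view is blocked by the arm. I check the foot and rod axis against the projected vertical over the mouth.

```bash
cat > foot.py <<'E'
from h import *
c=cam('side'); s=st(); p=np.array(s['tool_pos']); zc=p[2]-.0929+.127
x0,y0,x1,y1=225,60,345,int(proj(c,[p[0],p[1],zc-.119])[0][1])+25
im=c['color'][y0:y1,x0:x1]; h=cv2.cvtColor(im,cv2.COLOR_RGB2HSV)
fx,fy=proj(c,[p[0],p[1],zc-.119])[0]
print('pred foot px',fx.round(1),fy.round(1),'pred rod mid',proj(c,[p[0],p[1],zc-.07])[0].round(1))
for z in(.03,.045,.06,.075,.09,.105,.11):
    u,v=proj(c,[p[0],p[1],zc-z])[0]; r=int(round(v))
    row=cv2.cvtColor(c['color'][r:r+1,int(u)-14:int(u)+15],cv2.COLOR_RGB2HSV)[0]
    xs=np.where(row[:,1]<75)[0]+int(u)-14
    print(z,'pred u %.1f'%u,'seen', xs.min() if len(xs) else None, xs.max() if len(xs) else None, (xs.min()+xs.max())/2 if len(xs) else None, 'px/mm %.2f'%(np.linalg.norm(proj(c,[p[0]+.001,p[1],zc-z])[0]-[u,v])))
E
python3 foot.py
```

```text
{'t': 8.7, 'qpos': [0.1658, 0.4878, 1.1051, -0.0002, 1.5513, -0.1734], 'tool_pos': [0.5741, 0.2139, 0.2691], 'tcp_rot': [0.9544, 1.3525, -0.9576], 'force': [-0.0854, -1.096, -1.8456], 'width': 0.0347}
pred foot px 283.2 137.7 pred rod mid [282.  116.1]
0.03 pred u 280.9 seen None None None px/mm 0.50
0.045 pred u 281.3 seen 279 285 282.0 px/mm 0.50
0.06 pred u 281.7 seen 280 295 287.5 px/mm 0.49
0.075 pred u 282.1 seen 280 296 288.0 px/mm 0.49
0.09 pred u 282.5 seen 281 286 283.5 px/mm 0.48
0.105 pred u 282.8 seen 281 286 283.5 px/mm 0.48
0.11 pred u 283.0 seen 281 286 283.5 px/mm 0.47
```

The rod is vertical and within 1 px of prediction. I descend until the foot is about 12 mm above the mouth, correcting the residual offset.

```bash
python3 - <<'E'
from h import *
go([.575,.2117,.185],np.radians(30-10.7))
E
```

```text
{'t': 8.7, 'qpos': [0.1658, 0.4878, 1.1051, -0.0002, 1.5513, -0.1734], 'tool_pos': [0.5741, 0.2139, 0.2691], 'tcp_rot': [0.9544, 1.3525, -0.9576], 'force': [-0.0854, -1.096, -1.8456], 'width': 0.0347}
shift [2.101 0.008 0.061] turn [ 0.017 -0.002  0.018]
```

Emit:
drive_tool(
  deltas=[
    [1,[0.3,0.01,0.06],[0,0,0]],
    [1,[0.6,0.01,0.06],[0,0,0]],
    [1,[0.9,0.01,0.06],[0,0,0]],
    [1,[1.2,0.01,0.06],[0,0,0]],
    [1,[1.5,0.01,0.06],[0,0,0]],
    [1,[1.8,0.01,0.06],[0,0,0]],
    [1,[2.0,0.01,0.06],[0,0,0]],
    [1,[2.1,0.01,0.06],[0,0,0]],
    [1,[2.1,0.01,0.06],[0,0,0]],
  ],
)

```text
t: 9.6
tool_pos: [0.575, 0.2118, 0.1846]
tcp_rot: [0.954, 1.353, -0.958]
force: [0.3, 0.8, -1.3]
width: 0.0346
```

```bash
python3 foot.py; python3 - <<'E'
from h import *
c=cam('side','side11');t=cam('top','top11')
a=cv2.resize(c['color'][100:220,230:340,::-1],None,fx=4.8,fy=4.8,interpolation=2)
cv2.imwrite('pics/c11.png',np.clip(a.astype(float)*1.8,0,255).astype('uint8'))
go([.575,.2117,.125],np.radians(30-10.7))
E
```

```text
{'t': 9.65, 'qpos': [0.162, 0.5309, 1.2535, -0.0002, 1.3594, -0.1773], 'tool_pos': [0.5752, 0.2118, 0.1852], 'tcp_rot': [0.9545, 1.3523, -0.9573], 'force': [0.034, -0.2257, -1.9241], 'width': 0.035}
pred foot px 285.9 171.5 pred rod mid [284.9 152.5]
0.03 pred u 284.1 seen 279 279 279.0 px/mm 0.47
0.045 pred u 284.4 seen 283 288 285.5 px/mm 0.47
0.06 pred u 284.7 seen 283 288 285.5 px/mm 0.46
0.075 pred u 285.0 seen 283 288 285.5 px/mm 0.46
0.09 pred u 285.4 seen 284 289 286.5 px/mm 0.45
0.105 pred u 285.7 seen 284 289 286.5 px/mm 0.45
0.11 pred u 285.8 seen 284 289 286.5 px/mm 0.45
{'t': 9.75, 'qpos': [0.162, 0.5305, 1.253, -0.0002, 1.3595, -0.1773], 'tool_pos': [0.5753, 0.2118, 0.1856], 'tcp_rot': [0.9548, 1.3517, -0.9568], 'force': [-0.1384, 0.4296, -2.7128], 'width': 0.0349}
shift [ 1.516 -0.007  0.   ] turn [ 0.018 -0.     0.011]
```

View pics/c11.png

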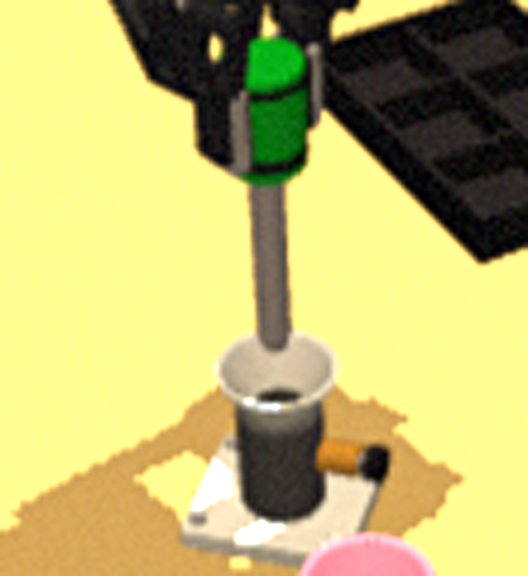

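The foot is centred over the flare, at crop (275,345) against mouth centre (277,370). I insert slowly to just above the plunger and watch the force.

Emit:
drive_tool(
  deltas=[
    [1,[0.2,0,0],[0,0,0]],
    [1,[0.4,0,0],[0,0,0]],
    [1,[0.6,0,0],[0,0,0]],
    [1,[0.75,0,0],[0,0,0]],
    [1,[0.9,0,0],[0,0,0]],
    [1,[1.0,0,0],[0,0,0]],
    [1,[1.1,0,0],[0,0,0]],
    [1,[1.1,0,0],[0,0,0]],
  ],
)

```text
t: 10.55
tool_pos: [0.5751, 0.2118, 0.1411]
tcp_rot: [0.954, 1.352, -0.957]
force: [0.9, -0.4, -1.0]
width: 0.0348
```

```bash
python3 - <<'E'
from h import *
c=cam('side','side12')
a=cv2.resize(c['color'][110:220,230:340,::-1],None,fx=5,fy=5,interpolation=2)
cv2.imwrite('pics/c12.png',np.clip(a.astype(float)*1.8,0,255).astype('uint8'))
go([.575,.2117,.0969],np.radians(30-10.7))
E
```

```text
{'t': 10.6, 'qpos': [0.162, 0.5663, 1.3132, -0.0002, 1.2637, -0.1773], 'tool_pos': [0.5753, 0.2118, 0.1416], 'tcp_rot': [0.9548, 1.3519, -0.9569], 'force': [-0.9624, 0.6588, -2.0745], 'width': 0.0347}
shift [ 1.116 -0.005  0.   ] turn [ 0.018 -0.     0.012]
```

View pics/c12.png

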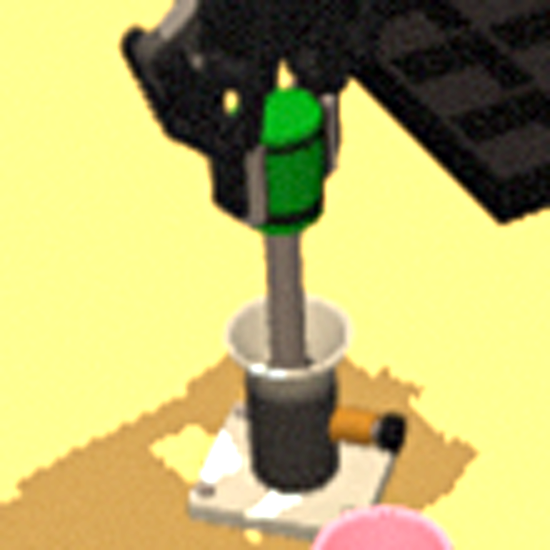

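The rod is inside the bore with no contact. I push on past the plunger.

Emit:
drive_tool(
  deltas=[
    [1,[0.15,0,0],[0,0,0]],
    [1,[0.3,0,0],[0,0,0]],
    [1,[0.4,0,0],[0,0,0]],
    [1,[0.5,0,0],[0,0,0]],
  ],
)

```text
t: 11.0
tool_pos: [0.5749, 0.2126, 0.1219]
tcp_rot: [0.956, 1.353, -0.956]
force: [-3.8, 3.6, 8.8]
width: 0.0348
```

Emit:
drive_tool(
  deltas=[
    [1,[0.15,0,0],[0,0,0]],
    [1,[0.3,0,0],[0,0,0]],
    [1,[0.4,0,0],[0,0,0]],
  ],
)

```text
t: 11.3
tool_pos: [0.5746, 0.2131, 0.1063]
tcp_rot: [0.956, 1.354, -0.956]
force: [-3.8, 3.1, 5.3]
width: 0.0348
```

```bash
python3 - <<'E'
from h import *
c=cam('side','side13')
a=cv2.resize(c['color'][110:220,230:340,::-1],None,fx=5,fy=5,interpolation=2)
cv2.imwrite('pics/c13.png',np.clip(a.astype(float)*1.8,0,255).astype('uint8'))
go([.575,.2117,.0969],np.radians(30-10.7))
E
```

```text
{'t': 11.35, 'qpos': [0.1632, 0.6015, 1.3545, 0.0023, 1.1881, -0.1773], 'tool_pos': [0.5744, 0.2131, 0.1055], 'tcp_rot': [0.9558, 1.3543, -0.9561], 'force': [-0.8627, 2.5693, -0.8964], 'width': 0.0348}
shift [0.214 0.003 0.038] turn [ 0.02  -0.018  0.015]
```

View pics/c13.png

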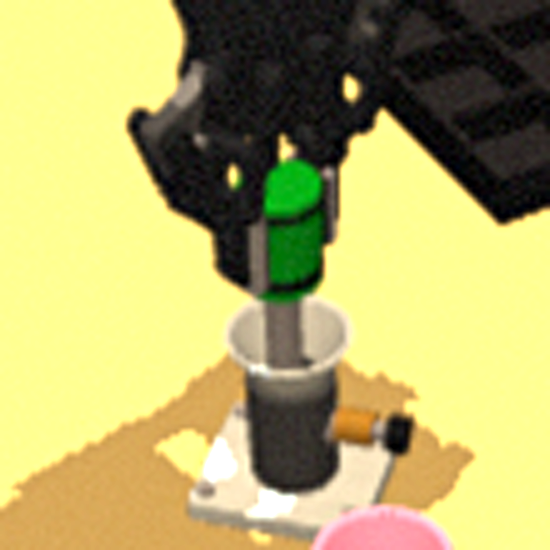

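The post is past the nose: the knob has moved out and the lateral force is small. I push the last 9 mm to the bottom in small steps.

Emit:
drive_tool(
  deltas=[
    [1,[0.1,0,0],[0,0,0]],
    [1,[0.17,0,0],[0,0,0]],
  ],
)

```text
t: 11.55
tool_pos: [0.5745, 0.2133, 0.0991]
tcp_rot: [0.956, 1.354, -0.955]
force: [-2.8, 3.0, 6.8]
width: 0.035
```

Emit:
drive_tool(
  deltas=[
    [1,[0.05,0,0],[0,0,0]],
    [1,[0.08,0,0],[0,0,0]],
  ],
)

```text
t: 11.75
tool_pos: [0.5746, 0.2134, 0.097]
tcp_rot: [0.956, 1.353, -0.955]
force: [-5.7, 1.1, 16.1]
width: 0.0348
```

Emit:
drive_tool(
  deltas=[
    [1,[0.05,0,0],[0,0,0]],
    [1,[0.05,0,0],[0,0,0]],
  ],
)

```text
t: 11.95
tool_pos: [0.5747, 0.2135, 0.097]
tcp_rot: [0.956, 1.353, -0.954]
force: [-6.5, 0.6, 16.9]
width: 0.0344
```

Emit:
drive_tool(
  deltas=[
    [1,[0.06,0,0],[0,0,0]],
    [1,[0.1,0,0],[0,0,0]],
  ],
)

```text
t: 12.15
tool_pos: [0.575, 0.2136, 0.0967]
tcp_rot: [0.956, 1.351, -0.952]
force: [-12.9, -1.4, 38.4]
width: 0.0348
```

```bash
python3 - <<'E'
from h import *
c=cam('side','side14');st()
a=cv2.resize(c['color'][110:220,230:340,::-1],None,fx=5,fy=5,interpolation=2)
cv2.imwrite('pics/c14.png',np.clip(a.astype(float)*1.8,0,255).astype('uint8'))
E
```

```text
{'t': 12.2, 'qpos': [0.1643, 0.61, 1.3646, 0.0014, 1.165, -0.1774], 'tool_pos': [0.575, 0.2136, 0.0968], 'tcp_rot': [0.9562, 1.351, -0.9524], 'force': [-11.4177, -1.6233, 28.689], 'width': 0.0349}
```

View pics/c14.png

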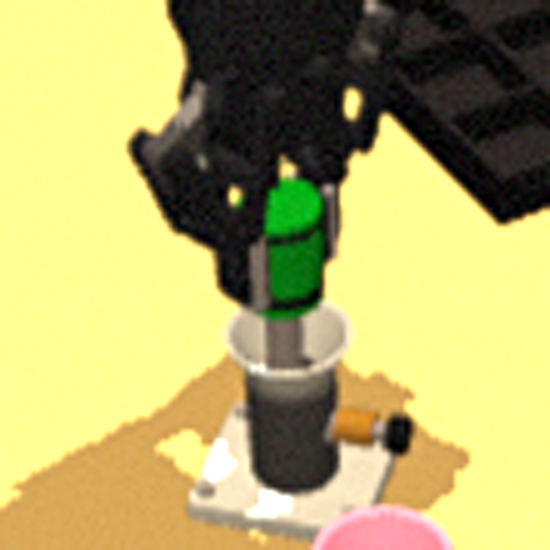

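The post has hit a hard stop at the expected depth, with the force rising to 38 N and no further travel. I relieve the load, open and retreat upward.

Emit:
drive_tool(
  deltas=[
    [1,[0,0,0],[0,0,0]],
    [0.2,[0,0,0],[0,0,0]],
    [-0.2,[0,0,0],[0,0,0]],
    [-0.6,[0,0,0],[0,0,0]],
    [-0.6,[0,0,0],[0,0,0]],
    [-0.6,[0,0,0],[0,0,0]],
    [-0.6,[0,0,0],[0,0,0]],
  ],
)

```text
t: 12.9
tool_pos: [0.5751, 0.2135, 0.0967]
tcp_rot: [0.956, 1.351, -0.952]
force: [0.0, -0.2, 0.9]
width: 0.0687
```

Emit:
drive_tool(
  deltas=[
    [-0.6,[-0.4,0,0],[0,0,0]],
    [-0.6,[-0.9,0,0],[0,0,0]],
    [-0.6,[-1.5,0,0],[0,0,0]],
    [-0.6,[-2.2,0,0],[0,0,0]],
    [-0.6,[-3,0,0],[0,0,0]],
    [-0.6,[-3.8,0,0],[0,0,0]],
    [-0.6,[-4,0,0],[0,0,0]],
  ],
)

```text
t: 13.6
tool_pos: [0.5758, 0.2134, 0.2606]
tcp_rot: [0.959, 1.346, -0.948]
force: [-0.4, 0.1, -0.6]
width: 0.0683
```

```bash
python3 - <<'E'
from h import *
cam('side','side15');st()
E
```

```text
{'t': 13.65, 'qpos': [0.1638, 0.4871, 1.1294, 0.0012, 1.5177, -0.1773], 'tool_pos': [0.5756, 0.2134, 0.2598], 'tcp_rot': [0.9587, 1.347, -0.9488], 'force': [-0.4364, 0.0288, 1.4096], 'width': 0.0687}
```

View pics/side15.png

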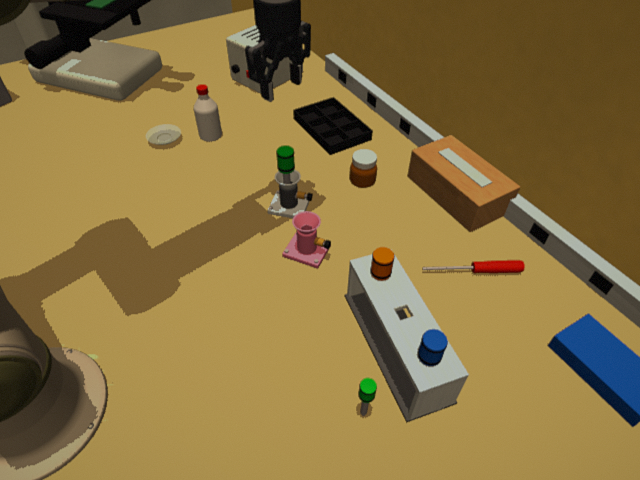

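The post stands in the holder at (286,158), and orange and blue are unmoved. I move the arm aside for a two-view measurement.

Emit:
drive_tool(
  deltas=[
    [-0.6,[0,-0.4,-0.5],[0,0,0]],
    [-0.6,[0,-0.8,-1],[0,0,0]],
    [-0.6,[0,-1.2,-1.5],[0,0,0]],
    [-0.6,[0,-1.6,-2],[0,0,0]],
    [-0.6,[0,-2,-2.5],[0,0,0]],
    [-0.6,[0,-2.4,-3],[0,0,0]],
    [-0.6,[0,-2.8,-3.5],[0,0,0]],
    [-0.6,[0,-3.2,-4],[0,0,0]],
    [-0.6,[0,-3.6,-4.5],[0,0,0]],
    [-0.6,[0,-4,-5],[0,0,0]],
  ],
)

```text
t: 14.65
tool_pos: [0.3567, 0.3486, 0.2573]
tcp_rot: [0.957, 1.348, -0.951]
force: [0.7, 0.5, -0.2]
width: 0.0684
```

```bash
python3 - <<'E'
from h import *
S=cam('side','side16');T=cam('top','top16');st()
def blob(c,lo,hi,box,vmin):
    x0,y0,x1,y1=box; h=cv2.cvtColor(c['color'][y0:y1,x0:x1],cv2.COLOR_RGB2HSV)
    m=cv2.inRange(h,(lo,120,vmin),(hi,255,255)); ks=cv2.findContours(m,cv2.RETR_EXTERNAL,cv2.CHAIN_APPROX_NONE)[0]
    if not ks: return None
    k=max(ks,key=cv2.contourArea); e=cv2.fitEllipse(k); print(np.round(e[1],1),h[...,2][m>0].max()); return (e[0][0]+x0,e[0][1]+y0)
for n,lo,hi,a,b in(('green',50,75,(265,135,310,185),(190,195,235,240)),('orange',3,20,(365,240,400,282),(354,198,380,224)),('blue',100,130,(412,320,452,370),(436,212,464,242))):
    p=blob(S,lo,hi,a,140);q=blob(T,lo,hi,b,80); print(n,p,q)
    if p and q: print(tri(S,p,T,q))
E
```

```text
{'t': 14.75, 'qpos': [0.5414, 0.2218, 1.5032, -0.0012, 1.4111, 0.1978], 'tool_pos': [0.3557, 0.3493, 0.2577], 'tcp_rot': [0.9556, 1.3491, -0.9481], 'force': [0.5467, -0.0828, -0.0079], 'width': 0.0684}
[ 8.7 15.5] 163
[15.6 16.4] 122
green (284.7898426055908, 150.19244194030762) (205.5652551651001, 215.04463005065918)
(array([0.57485796, 0.21254371, 0.1545567 ]), np.float64(0.0012020289611978118))
[15.9 20.8] 182
[15.5 16.2] 115
orange (383.1091499328613, 254.16013050079346) (366.70269680023193, 210.53698444366455)
(array([ 0.58219067, -0.11262758,  0.15039275]), np.float64(0.0016653191887414198))
[18.4 22.7] 149
[15.3 15.9] 109
blue (434.8272132873535, 339.29701805114746) (449.7734832763672, 225.40623378753662)
(array([ 0.55070145, -0.27996793,  0.14903958]), np.float64(0.0014880988209589937))
```

View pics/top16.png

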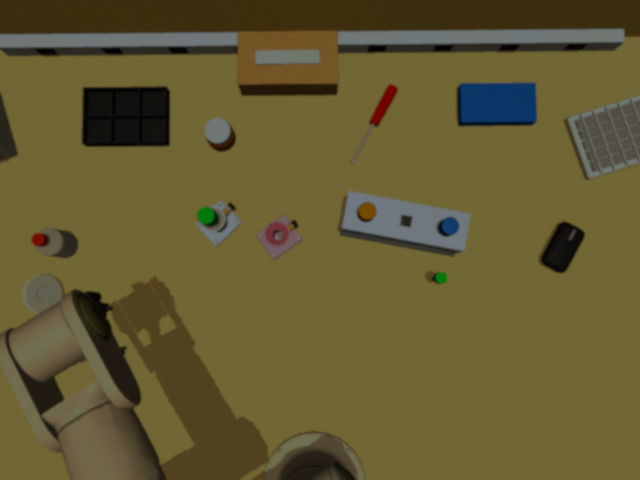

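Measured from two views, the head's top is at 0.1546 m. That puts its centre about 43 mm above the mouth and about 2 mm off the axis, so it is fully home. I hand in.

```bash
python3 - <<'E'
from h import *
print(manip.finish_job()); st()
E
```

```text
the job is handed in; nothing more can be done
None
the job is handed in; nothing more can be done
```

I took the green post (the larger one, in the middle of the rack) out and pushed it down past the plunger into the grey-white holder until it stopped hard. I then let go, moved the arm clear and handed the job in at about 14.8 s of the 48 s allowed; no verdict is reported.

**Last checks, from both cameras:**
- **Green post:** the top of its head is at (0.575, 0.213, 0.155) m. That puts the head centre about 43 mm above the mouth, which is fully home, and about 2 mm off the holder's axis. I judged it upright from the pictures and didn't measure the tilt.
- **Orange and blue posts:** both are in place to within about 2 mm of where they started.
- **Forces:** I read about 9 N upward while passing the plunger and 38 N of wrist force pressing against the bottom. With the arm clear, the reading was about zero.

**What disagreed:** in the images, the fingertips stood about 27 mm behind the reported tool point, while the text puts them 11 mm ahead of it when shut. I lowered in small steps, watching the force and the pictures, and gripped the head 30 mm lower than the text's geometry would suggest. The grip held, and the stop came at the depth I had predicted.

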